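# Load the crush press for the next tablet test

## Task

Set up the next crush test on the press: draw the shuttle out to its loading station until it clicks in, pour all the tablets from both beakers into the steel pot, then push the loaded shuttle along the rails until it clicks in under the ram. Turn the gauge's red peak pointer back to its zero stop, and stand the two emptied beakers upright on the floor of the grey wash-up tray. Leave the bottles, jar, mortar and spatula where they are.

Things in the scene. Friction and masses are not known exactly. Their poses are not given: they have to be found in the camera images.
- shuttle (a joint): Slide (m) of the shuttle, an aluminium plate with a bolted steel pot and a pull handle. 0 = loading station, clear of the ram; 0.22 = press station, pot under the ram; range -0.02 to 0.245, past both. At each station a spring ball clicks in: it catches within 8 mm either side, centres the shuttle, and takes some 5 N to push out of or over; elsewhere about 1 N moves it and it stays where left.
- handle (a point): On the axis of the shuttle's upright round black grip (26 mm diameter, from 66 to 121 mm above the bench), 100 mm above the bench and 160 mm from the pot's axis. Axes are the press's: y along the rails from the ram to the loading end (the shuttle moves along -y as its joint grows), z up. The blue crosshead (underside 250 mm above the bench) stays 115 mm or more from this axis.
- pot_in (a point): Centre of the inner floor of the round steel pot on the shuttle, 60 mm above the bench. The pot is 92 mm wide inside, 104 mm outside, 69 mm deep inside, fixed to the shuttle.
- pot_rim (a point): Centre of the pot's mouth, 129 mm above the bench.
- reset_knob (a joint): Reset knob of the gauge lying face up on the blue block in front of the press bed; it carries the red peak pointer. Angle in rad: 0 = pointer at its zero stop, growing clockwise seen from above, up to 4.7. Turn it anticlockwise to reset; it turns stiffly (0.03 N m) and stays where left.
- knob_grip (a point): On the knob's axis at the height to grip, 83 mm above the bench (it turns with the knob). The black grip is a flat upright bar 38 mm long, 12 mm thick, from 67 to 93 mm above the bench; x axis along the bar and the red pointer, z up. The gauge under it is 100 mm across and 62 mm high. The press head (386 mm tall) stays 120 mm or more from this axis.
- tray: Open grey wash-up tray, 260 x 150 x 20 mm outside, wall and floor 5 mm thick, fixed on the bench; origin: centre of its underside, x along the long side.
- beaker_orange: Loose translucent plastic beaker with orange graduations and rim, 95 mm tall, 62 mm across at the foot, 65 mm at the rim, wall 3 mm, floor 4 mm, 90 g; holds some of the tablets. Origin: centre of its underside, z up through the mouth.
- beaker_blue: Loose translucent plastic beaker with blue graduations and rim, 95 mm tall, 62 mm across at the foot, 65 mm at the rim, wall 3 mm, floor 4 mm, 90 g; holds some of the tablets. Origin: centre of its underside, z up through the mouth.
- tablet0: Slippery rust-brown ceramic tablet, a cylinder 20 mm across and 18 mm high, 20 g; origin: centre of one flat end, z along its axis through the tablet. At the start in one of the beakers, or absent.
- tablet1: Slippery rust-brown ceramic tablet, a cylinder 20 mm across and 18 mm high, 20 g; origin: centre of one flat end, z along its axis through the tablet. At the start in one of the beakers, or absent.
- tablet2: Slippery rust-brown ceramic tablet, a cylinder 20 mm across and 18 mm high, 20 g; origin: centre of one flat end, z along its axis through the tablet. At the start in one of the beakers, or absent.
- tablet3: Slippery rust-brown ceramic tablet, a cylinder 20 mm across and 18 mm high, 20 g; origin: centre of one flat end, z along its axis through the tablet. At the start in one of the beakers, or absent.
- tablet4: Slippery rust-brown ceramic tablet, a cylinder 20 mm across and 18 mm high, 20 g; origin: centre of one flat end, z along its axis through the tablet. At the start in one of the beakers, or absent.
- tablet5: Slippery rust-brown ceramic tablet, a cylinder 20 mm across and 18 mm high, 20 g; origin: centre of one flat end, z along its axis through the tablet. At the start in one of the beakers, or absent.
- tablet6: Slippery rust-brown ceramic tablet, a cylinder 20 mm across and 18 mm high, 20 g; origin: centre of one flat end, z along its axis through the tablet. At the start in one of the beakers, or absent.
- tablet7: Slippery rust-brown ceramic tablet, a cylinder 20 mm across and 18 mm high, 20 g; origin: centre of one flat end, z along its axis through the tablet. At the start in one of the beakers, or absent.
- tablet8: Slippery rust-brown ceramic tablet, a cylinder 20 mm across and 18 mm high, 20 g; origin: centre of one flat end, z along its axis through the tablet. At the start in one of the beakers, or absent.
- tablet9: Slippery rust-brown ceramic tablet, a cylinder 20 mm across and 18 mm high, 20 g; origin: centre of one flat end, z along its axis through the tablet. At the start in one of the beakers, or absent.
- reagent: Bystander: amber glass reagent bottle, 72 mm across, 150 mm tall, red cap. Origin: centre of its underside.
- wash_bottle: Bystander: white plastic wash bottle, 68 mm across, 180 mm tall, red spout. Origin: centre of its underside.
- spatula: Bystander: wide-bladed spatula, 180 mm long, blue handle, lying flat. Origin: centre of its underside (middle of its length).
- mortar: Bystander: white porcelain mortar bowl, 90 mm across, 50 mm tall. Origin: centre of its underside.
- sample_jar: Bystander: small amber jar with a white lid, 64 mm across, 65 mm tall. Origin: centre of its underside.
Things that resemble listed ones, but are neither listed nor needed, are in the scene too. What is shaped like the beaker_blue but green is not meant.

How it is judged:
By the outcome, as a careful person would: the job done as asked, in the order asked, and still so for the second after the job is handed in, with the robot touching nothing.
Of tablet0, tablet1, tablet2, tablet3, tablet4, tablet5, tablet6, tablet7, tablet8, tablet9 only 6 to 10 are there at a start; the rules pass over those that are not, and their reading is None.
At some moment in a run one of beaker_orange, beaker_blue may be knocked a few centimetres aside while the robot is not near it.
It also fails if it takes over 192 s, if anything falls off the work surface, if the arm or the gripper's body presses on something with over 40 N, if the wrist force passes 120 N, or if a joint passes its speed limit or range.

## Robot

A 6-joint arm with a two-finger parallel gripper is mounted at the origin on the work surface. World frame = base frame: x ahead of the robot, y to its left, z up, the work surface at z = 0. Lengths are in m, angles in rad, forces in N, time in s.
With the tool pointing down it reaches from about 0.25 to 0.725 m from the base axis. Payload 9.7 kg.
Tool frame: the origin (TCP) lies midway between the tips of the shut fingers; the grasp point (between the pads) lies manip.grasp_offset behind it (manip.grasp_offset is the distance from the TCP to the grasp point, in m); z points along the fingers, y is the line along which they close (so a half turn about z gives the same grasp; the last joint's range is limited). The gripper opens to 85 mm and grips with 20 to 120 N. Pads are 22 mm wide; open, the fingers measure 114 mm over their backs; the gripper's body (76 mm by 85 mm) begins 54 mm behind the grasp point. The pads swing forward as they close: fully open they stand 13 mm farther back than shut.
Start: joints at [-1.162, 0.087, 0.176, 1.66, 0, 1.571], TCP at [0.219, -0.505, 0.231] pointing down, gripper open.
Joint ranges: [-3.13, 3.13], [-0.85, 1.81], [-1.15, 1.24], [-2.2, 2.28], [-1.44, 1.52], [-3.14, 3.14]. Speed limits (rad/s): [2.22, 2.22, 2.57, 3.14, 3.14, 3.14].

## Interface

Orientations are given as a rotation vector (axis times angle).
In Python, from cell import manip gives the robot as it stands. The module is installed in compiled form; this text tells all that it offers. Calls block until the motion is done:
- manip.move_to(position, orientation): joint-space move of the TCP to a pose.
- manip.line_to(position, ori=None, feed=0.15, guard=None): straight line of the TCP; ori=None keeps the orientation; feed is the mean speed in m/s. With guard (N) it stops when the force on the tool has changed by that much, and returns True; else False.
- manip.move_j(angles): joint-space move.
- manip.set_gripper(opening, grip_force=None): finger opening in m; grip_force is the grip in N (None keeps the last); returns when the fingers have stopped.
- manip.sleep(seconds).
- manip.solve_ik(position, orientation): joint angles nearest the present ones, or None.
- manip.sense(): the state.
- manip.snapshot(name): name is "side" or "top" or "wrist"; returns a dict with "pixels" (480x640x3 uint8, red, green, blue), "z_map" (480x640 float32, m along the optical axis (not along the pixel's ray), 0 where there is no reading), "camera_matrix" (3x3 intrinsics, pixels), "T" (4x4, takes a point from camera to world coordinates). Camera axes: x right, y down, z forward; pixel columns grow to the right and rows downward; lengths in m; the calibration is good to about 2 mm. A picture is of the moment at which its call begins.
A pose or a line that the arm cannot do raises manip.IKError and nothing moves.
- manip.finish_job(): hands the job in; it is judged then, once.
Trained networks look in the newest picture that a camera, given by its name, has taken for a name from the list of things; names that differ only in an ending like _2 or _b are one class to them, and where a whole thing is asked for, a point or a joint stands for the part that bears it (a point fixed in the world has none). Each returns a list of dicts, best first, with "conf" (0 to 1); they miss things now and then, are a little off and sometimes report something else, mostly with a low value. They report only what shows in the picture. A call takes as long as a camera call. They do not tell look-alikes from the thing itself.
- manip.spot_in(camera, query): "centre" ([x, y, z] in m, in world coordinates, good to about 4 mm: the middle of the surface that is visible of it).
- manip.trace(camera, query): "pixels" (480x640 bool, what is visible of it).
- manip.landmark_of(camera, query): "centre" ([x, y, z] in m, in world coordinates, good to about 4 mm: a listed point, or the origin of a listed thing).
The state is a dict: "time_s": time; "joints": joint angles; "dq": joint speeds; "joint_efforts": joint torques, N m; "ee_pos": TCP position; "tcp_rot": TCP orientation; "ft_force": force on the tool from outside, world axes, zero at the start; "wrist_torque": the same for the moment, N m; "finger_gap": finger opening in m; "finger_force": force on a finger pad.
Only numpy, scipy, OpenCV 4.12 (cv2) and the standard library are available. Lean on these libraries where they do the work, as an engineer would, in place of code of your own. Each camera call takes 0.05 s, during which the arm holds its last target. There are 200 camera calls.

## Working session

There is one attempt and no reset: what is moved stays moved. The work goes in short steps, each a Python script; the robot and the scene stay as the last script left them, time stands still between calls to the robot, and variables do not carry over. Pictures are saved under pics/ and viewed, at most 14 in all, crops included, and the job is handed in when it is done.

```bash
mkdir -p pics
python3 - <<'E'
from cell import manip
import cv2,numpy as np
s=manip.sense();print(s['time_s'],s['ee_pos'],s['tcp_rot'],manip.grasp_offset)
for c in('top','side'):
    d=manip.snapshot(c);cv2.imwrite(f'pics/{c}0.png',d['pixels'][:,:,::-1]);np.savez(f'{c}0.npz',**d)
    print(c,d['T'].round(3).tolist(),d['camera_matrix'].round(1).tolist())
    for q in('handle','pot_in','pot_rim','knob_grip','tray','beaker_orange','beaker_blue','tablet0','reagent','wash_bottle','spatula','mortar','sample_jar'):
        print(q,[(np.round(r['centre'],3).tolist(),round(float(r['conf']),2)) for r in manip.landmark_of(c,q)][:8])
print(manip.sense()['time_s'])
E
```

```text
0.0 [ 0.21853889 -0.50448106  0.23060155] [-3.07497143e+00 -6.37430770e-01  4.46994046e-04] 0.0187
top [[-0.059, -0.977, 0.205, 0.352], [-0.998, 0.059, -0.009, 0.009], [-0.003, -0.205, -0.979, 1.013], [0.0, 0.0, 0.0, 1.0]] [[454.3, 0.0, 320.7], [0.0, 454.3, 245.5], [0.0, 0.0, 1.0]]
handle [([0.613, -0.085, 0.101], 0.97), ([0.464, 0.225, 0.007], 0.47)]
pot_in [([0.632, -0.245, 0.063], 0.77), ([0.444, -0.164, 0.085], 0.16)]
pot_rim [([0.638, -0.244, 0.131], 0.91), ([0.792, 0.032, 0.001], 0.53)]
knob_grip [([0.633, -0.244, 0.059], 0.74), ([0.445, -0.165, 0.084], 0.64)]
tray [([0.44, 0.042, 0.0], 0.51)]
beaker_orange [([0.446, 0.214, 0.003], 0.55)]
beaker_blue [([0.348, -0.054, -0.0], 0.76), ([0.442, 0.041, -0.003], 0.56)]
tablet0 [([0.421, 0.044, 0.002], 0.61), ([0.432, 0.025, 0.005], 0.55), ([0.431, 0.218, 0.003], 0.46), ([0.453, 0.032, 0.003], 0.45), ([0.434, 0.06, 0.006], 0.43), ([0.46, 0.227, 0.004], 0.42), ([0.461, 0.203, -0.0], 0.37)]
reagent [([0.347, -0.328, -0.002], 0.76), ([0.537, 0.401, 0.003], 0.39)]
wash_bottle [([0.426, -0.406, 0.005], 0.64)]
spatula [([0.381, 0.14, -0.0],
[... 269 characters left out ...]
1.0]]
handle [([0.613, -0.081, 0.096], 0.82), ([0.636, -0.243, 0.057], 0.68)]
pot_in [([0.637, -0.244, 0.06], 0.68), ([0.351, -0.33, 0.001], 0.67)]
pot_rim [([0.631, -0.247, 0.13], 0.77)]
knob_grip [([0.312, 0.303, 0.003], 0.75), ([0.449, -0.164, 0.079], 0.55)]
tray [([0.536, 0.402, -0.004], 0.76)]
beaker_orange [([0.448, 0.212, 0.008], 0.88)]
beaker_blue [([0.349, -0.058, -0.001], 0.94), ([0.436, 0.045, -0.001], 0.85), ([0.791, 0.03, 0.0], 0.4)]
tablet0 []
reagent [([0.35, -0.33, 0.001], 0.68)]
wash_bottle [([0.424, -0.408, 0.0], 0.76)]
spatula [([0.381, 0.136, 0.002], 0.71)]
mortar [([0.314, 0.304, 0.003], 0.91), ([0.635, -0.248, 0.061], 0.71)]
sample_jar [([0.79, 0.032, 0.001], 0.89)]
1.4
```

View pics/top0.png

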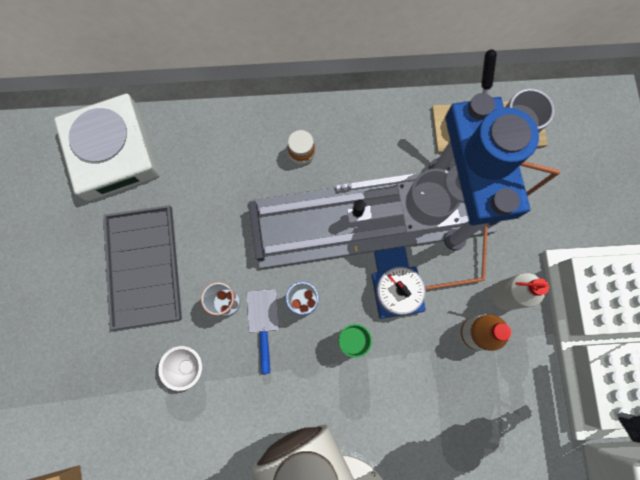

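View pics/side0.png

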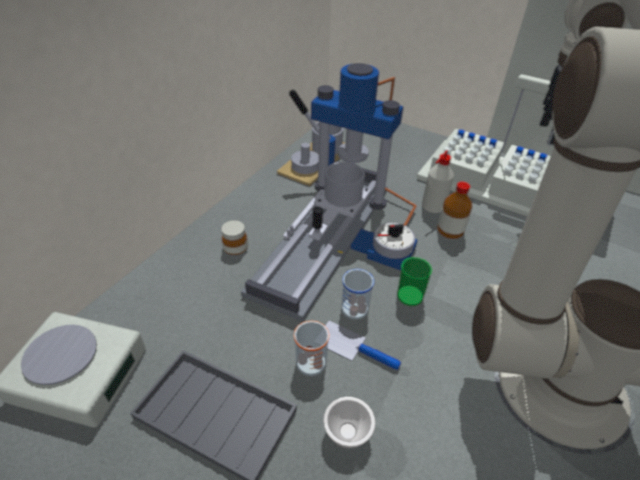

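Top view: orange beaker at px (220,300), blue at (302,299), green look-alike at (354,340). The grey tray is at (142,267), handle (359,208), pot (430,197) and gauge knob (401,290). The side view agrees with the blue beaker at (357,292), orange at (311,345), and green at (415,281). Next I'll measure geometry from the depth maps and take one enlarged crop.

```bash
cat > h.py <<'E'
import numpy as np,cv2
from cell import manip
from scipy.spatial.transform import Rotation as R
def cloud(d):
    v,u=np.mgrid[:480,:640];z=d['z_map'];K=d['camera_matrix']
    P=np.stack([(u-K[0,2])/K[0,0]*z,(v-K[1,2])/K[1,1]*z,z],-1)@d['T'][:3,:3].T+d['T'][:3,3]
    P[z==0]=np.nan;return P
def near(P,c,r,z0,z1):
    m=(np.hypot(P[...,0]-c[0],P[...,1]-c[1])<r)&(P[...,2]>z0)&(P[...,2]<z1);return P[m]
def circ(p):
    A=np.c_[2*p[:,:2],np.ones(len(p))];s=np.linalg.lstsq(A,(p[:,:2]**2).sum(1),rcond=None)[0]
    return s[:2],np.sqrt(s[2]+s[:2]@s[:2])
E
python3 - <<'E'
from h import *
for c in('top','side'):
    d=dict(np.load(f'{c}0.npz'));P=cloud(d);print(c)
    p=near(P,(.613,-.083),.03,.112,.13);print('handle',len(p),p.mean(0).round(4),np.percentile(p[:,2],[50,95]))
    p=near(P,(.635,-.245),.065,.122,.136);print('potrim',len(p),*circ(p),np.median(p[:,2]))
    p=near(P,(.445,-.164),.035,.078,.105);print('knob',len(p),p.mean(0).round(4),np.percentile(p[:,2],[50,95]))
    r=cv2.minAreaRect(p[:,:2].astype(np.float32)*1000);print(r)
    for n,q in(('or',(.447,.213)),('bl',(.438,.043)),('gr',(.348,-.055))):
        p=near(P,q,.05,.088,.1);print(n,len(p),*(circ(p) if len(p)>5 else ''),near(P,q,.04,-.01,.11)[:,2].max())
    p=near(P,(.54,.40),.17,.014,.026);r=cv2.minAreaRect(p[:,:2].astype(np.float32)*1000);print('tray',len(p),r)
    m=(P[...,2]>.02)&(P[...,2]<.06)&(P[...,0]>.48)&(P[...,0]<.74)&(P[...,1]>-.08)&(P[...,1]<.2)
    m=m&(np.hypot(P[...,0]-.613,P[...,1]+.083)>.03)
    p=P[m];r=cv2.minAreaRect(p[:,:2].astype(np.float32)*1000);print('rails',len(p),r,cv2.boxPoints(r).round(0).tolist(),np.percentile(p[:,2],[5,50,95]))
t=cv2.imread('pics/top0.png');cv2.imwrite('pics/crop.png',cv2.resize(t[120:365,190:550],None,fx=2.2,fy=2.2,interpolation=3))
E
```

```text
top
handle 124 [ 0.6174 -0.0823  0.1202] [0.12039425 0.12300268]
potrim 378 [ 0.63300393 -0.2411142 ] 0.0486608190848295 0.1283347085774723
knob 126 [ 0.4444 -0.1615  0.0907] [0.09174593 0.0946283 ]
((445.01690673828125, -162.03851318359375), (37.07568359375, 12.092098236083984), 37.5055046081543)
or 220 [0.44784007 0.21544914] 0.031033170046442668 0.09889103026480028
bl 197 [0.43890443 0.04513228] 0.030966638440841878 0.0992117317710346
gr 202 [ 0.34841638 -0.05560194] 0.03099607168191661 0.09848722284473987
tray 1088 ((538.8958740234375, 402.60308837890625), (260.4938659667969, 152.9810028076172), 5.428904056549072)
rails 4405 ((607.9649658203125, 30.59642791748047), (160.85955810546875, 236.9077606201172), 5.383672714233398) [[517.0, 141.0], [539.0, -95.0], [699.0, -80.0], [677.0, 156.0]] [0.02023432 0.02422187 0.05454246]
side
handle 76 [ 0.6155 -0.0811  0.1195] [0.12015396 0.12279466]
potrim 293 [ 0.63104202 -0.24163728] 0.04885638579996148 0.1274186422517959
knob 117 [ 0.4428 -0.1604  0.0881] [0.08940231 0.09464009]
((442.7518005371094, -162.31646728515625), (38.442928314208984, 14.205324172973633), 41.567264556884766)
or 287 [0.44624514 0.21540484] 0.03100079734826618 0.09834614957881294
bl 240 [0.43746642 0.04475134] 0.03119794945164072 0.09823949055495984
gr 221 [ 0.34682806 -0.05619111] 0.031189595313095557 0.09743375544778687
tray 1651 ((538.55078125, 400.8214416503906), (263.23095703125, 152.22943115234375), 5.299010276794434)
rails 3288 ((605.1896362304688, 32.50651550292969), (159.89901733398438, 234.10678100585938), 5.8010478019714355) [[514.0, 141.0], [537.0, -92.0], [697.0, -76.0], [673.0, 157.0]] [0.02023593 0.03151832 0.05471415]
```

View pics/crop.png

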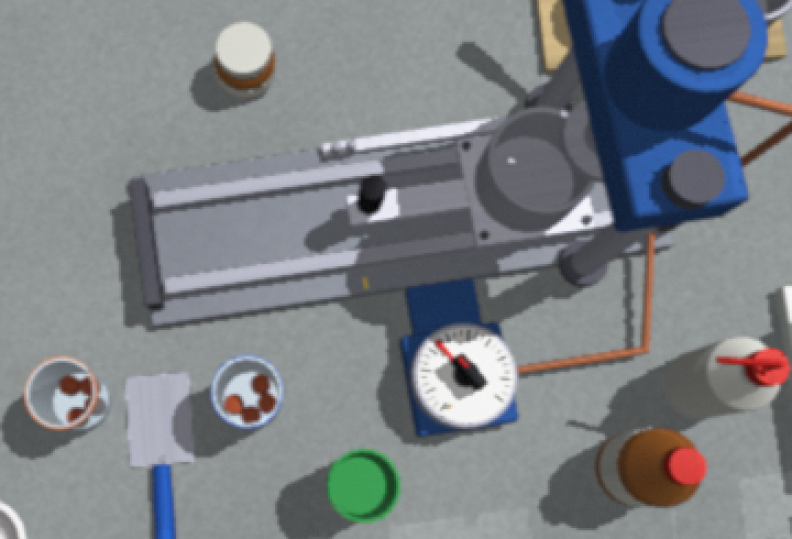

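The enlarged crop shows the blue-rim beaker at (247,392) with about 4 tablets and the orange-rim one at (66,392) with about 3. The solid green beaker at (363,487) has no blue rim and is not the one meant. Heights from both views match the text: rims 0.096, pot 0.128, handle 0.121, knob 0.093. The press is yawed about 5.5°. Drawing the shuttle out now.

```bash
cat >> h.py <<'E'
U=np.array([-np.sin(np.radians(5.5)),np.cos(np.radians(5.5)),0])
def rv(z,y):
    z=np.array(z,float);z/=np.linalg.norm(z);y=np.array(y,float);y-=z*(z@y);y/=np.linalg.norm(y)
    return R.from_matrix(np.c_[np.cross(y,z),y,z]).as_rotvec()
def F(): return manip.sense()['ft_force']
E
python3 - <<'E'
from h import *
dn=[0,0,-1];h=np.array([.6165,-.0818,.081])
ors=[rv(dn,U),rv(dn,-U)]
for o in ors: print(manip.solve_ik(h,o), manip.solve_ik(h+.16*U,o))
o=min(ors,key=lambda o:abs(manip.solve_ik(h,o)[5]))
manip.set_gripper(.085,30)
manip.move_to([.36,-.2,.3],o);manip.move_to([.52,-.03,.26],o);manip.move_to(h+[0,0,.09],o)
manip.line_to(h,feed=.12)
print(manip.set_gripper(0.0,30),manip.sense()['finger_gap'],manip.sense()['time_s'])
f0=F();print(f0)
manip.line_to(h+.11*U,feed=.1);print(F()@U)
for k in range(23):
    s=.115+.004*k;manip.line_to(h+s*U,feed=.1);f=F();print(round(s,3),round(f@U,2),round(f[0],1),end=' | ')
    if k>2 and f@U<-4: break
print(manip.sense()['time_s'])
E
```

```text
[-0.13191399  0.2524353   0.07413378  1.39249481  0.         -0.2279071 ] [0.12814939 0.21485941 0.02948596 1.38542287 0.         0.03215628]
[-1.31913987e-01  2.52435299e-01  7.41337799e-02  1.39249481e+00
  4.44089210e-16  2.91368556e+00] [ 1.28149387e-01  2.14859414e-01  2.94859619e-02  1.38542287e+00
  4.44089210e-16 -3.10943638e+00]
False 0.02527896954830099 6.525
[-0.05354704  0.05636403  4.37641669]
0.9642861833376787
0.115 1.62 1.6 | 0.119 1.83 1.5 | 0.123 -0.18 1.4 | 0.127 1.29 2.1 | 0.131 1.34 1.0 | 0.135 0.47 1.4 | 0.139 1.24 1.2 | 0.143 1.02 2.0 | 0.147 1.98 1.3 | 0.151 1.18 1.3 | 0.155 -1.17 1.5 | 0.159 3.72 1.2 | 0.163 7.28 0.7 | 0.167 7.46 1.4 | 0.171 0.28 2.2 | 0.175 2.97 1.6 | 0.179 7.55 1.4 | 0.183 9.43 2.4 | 0.187 0.15 2.3 | 0.191 -13.29 4.0 | 12.775
```

Run:
```python
from h import *
h=np.array([.6165,-.0818,.081])
for s in(.187,.183,.179,.175,.171): manip.line_to(h+s*U,feed=.1);manip.sleep(.2);print(s,round(F()@U,2))
manip.set_gripper(.045);manip.sleep(.3)
manip.line_to(manip.sense()['ee_pos']+[0,0,.08]);manip.move_to([.40,-.02,.33],rv([0,0,-1],U));
for c in('top','side'):
    d=manip.snapshot(c);P=cloud(d);g=h+.17*U
    p=near(P,g,.035,.112,.13);print(len(p),(p.mean(0)-h).round(4),(p.mean(0)-h)@U)
    p=near(P,g-.16*U,.065,.122,.136);print('potrim',*circ(p))
    for n,q in(('or',(.447,.213)),('bl',(.438,.043))):
        p=near(P,q,.06,.088,.1);print(n,len(p),*(circ(p) if len(p)>5 else ''))
    cv2.imwrite(f'pics/{c}1.png',d['pixels'][:,:,::-1])
print(manip.sense()['time_s'])
for pitch in(15,20,25):
  for q in([.447,.2154,.055],[.438,.045,.055]):
    for yaw in(-10,0,10):
      a=np.arctan2(q[1],q[0])+np.radians(yaw);c,s=np.cos(np.radians(pitch)),np.sin(np.radians(pitch))
      z=np.array([c*np.cos(a),c*np.sin(a),-s]);y=np.array([-np.sin(a),np.cos(a),0])
      for sg in(1,-1):
        j=manip.solve_ik(np.array(q)+manip.grasp_offset*z,rv(z,sg*y));print(pitch,q[1],yaw,sg,None if j is None else j.round(2))
```

```text
0.187 -0.42
0.183 0.67
0.179 -1.55
0.175 -6.55
0.171 -9.71
0 [nan nan nan] nan
potrim [0. 0.] 0.0
or 223 [0.44785418 0.21546839] 0.031063889587197774
bl 0
109 [-0.0178  0.1716  0.0381] 0.1725133788046338
potrim [ 0.61484252 -0.07074128] 0.04886001385662722
or 277 [0.44636954 0.21520855] 0.03100885696320896
bl 235 [0.43732349 0.04469024] 0.031084402399172303
17.525
15 0.2154 -10 1 None
15 0.2154 -10 -1 None
15 0.2154 0 1 None
15 0.2154 0 -1 None
15 0.2154 10 1 None
15 0.2154 10 -1 None
15 0.045 -10 1 None
15 0.045 -10 -1 None
15 0.045 0 1 None
15 0.045 0 -1 None
15 0.045 10 1 None
15 0.045 10 -1 None
20 0.2154 -10 1 None
20 0.2154 -10 -1 None
20 0.2154 0 1 None
20 0.2154 0 -1 None
20 0.2154 10 1 None
20 0.2154 10 -1 None
20 0.045 -10 1 None
20 0.045 -10 -1 None
20 0.045 0 1 None
20 0.045 0 -1 None
20 0.045 10 1 None
20 0.045 10 -1 None
25 0.2154 -10 1 None
25 0.2154 -10 -1 None
25 0.2154 0 1 None
25 0.2154 0 -1 None
25 0.2154 10 1 None
25 0.2154 10 -1 None
25 0.045 -10 1 None
25 0.045 -10 -1 None
25 0.045 0 1 None
25 0.045 0 -1 None
25 0.045 10 1 None
25 0.045 10 -1 None<stdin>:8: RuntimeWarning: Mean of empty slice.
  ret = um.true_divide(
```

```bash
cat >> h.py <<'E'
G=manip.grasp_offset;UP=np.array([0,0,1.])
def tool(az,p):  # az, p deg: pitch below horizontal
    a,p=np.radians(az),np.radians(p)
    return np.array([np.cos(p)*np.cos(a),np.cos(p)*np.sin(a),-np.sin(p)]),np.array([-np.sin(a),np.cos(a),0])
def ik(grasp,z,y): return manip.solve_ik(np.array(grasp)+G*z,rv(z,y))
E
python3 - <<'E'
from h import *
import time
t=time.time();n=0
for q in([.447,.2154,.065],[.438,.045,.065],[.447,.2154,.15],[.438,.045,.15],[.56,.36,.07],[.60,.40,.07],[.5,.4,.07]):
    for yaw in(-25,0,25):
        az=np.degrees(np.arctan2(q[1],q[0]))+yaw;out=[]
        for p in range(20,91,5):
            z,y=tool(az,p);n+=1
            for sg in(1,-1):
                j=ik(q,z,sg*y)
                if j is not None: out.append((p,sg,j.round(2).tolist()))
        print(q,yaw,out[0] if out else None, sorted({o[0] for o in out}))
print((time.time()-t)/n)
E
```

```text
[0.447, 0.2154, 0.065] -25 (35, 1, [0.75, -0.77, -1.12, 0.4, -0.58, 0.48]) [35, 40, 45, 50, 55, 60, 65, 70, 75, 80, 85, 90]
[0.447, 0.2154, 0.065] 0 (45, 1, [0.45, -0.82, -1.06, 0.54, 0.0, 0.0]) [45, 50, 55, 60, 65, 70, 75, 80, 85, 90]
[0.447, 0.2154, 0.065] 25 (35, 1, [0.15, -0.77, -1.12, 0.4, 0.58, -0.48]) [35, 40, 45, 50, 55, 60, 65, 70, 75, 80, 85, 90]
[0.438, 0.045, 0.065] -25 (50, 1, [0.35, -0.8, -0.99, 0.8, -0.42, 0.56]) [50, 55, 60, 65, 70, 75, 80, 85, 90]
[0.438, 0.045, 0.065] 0 (55, 1, [0.1, -0.84, -0.99, 0.82, 0.0, 0.0]) [55, 60, 65, 70, 75, 80, 85, 90]
[0.438, 0.045, 0.065] 25 (50, 1, [-0.15, -0.8, -0.99, 0.8, 0.42, -0.56]) [50, 55, 60, 65, 70, 75, 80, 85, 90]
[0.447, 0.2154, 0.15] -25 (35, 1, [0.75, -0.83, -0.98, 0.61, -0.58, 0.48]) [35, 40, 45, 50, 55, 60, 65, 70, 75, 80, 85, 90]
[0.447, 0.2154, 0.15] 0 (45, 1, [0.45, -0.84, -0.91, 0.72, 0.0, 0.0]) [45, 50, 55, 60, 65, 70, 75, 80, 85, 90]
[0.447, 0.2154, 0.15] 25 (35, 1, [0.15, -0.83, -0.98, 0.61, 0.58, -0.48]) [35, 40, 45, 50, 55, 60, 65, 70, 75, 80, 85, 90]
[0.438, 0.045, 0.15] -25 (50, 1, [0.35, -0.81, -0.83, 0.97, -
[... 751 characters left out ...]
0, 55, 60, 65, 70, 75, 80, 85, 90]
[0.6, 0.4, 0.07] 0 (20, 1, [0.59, -0.08, -0.93, -0.51, 0.0, 0.0]) [20, 25, 30, 35, 40, 45, 50, 55, 60, 65, 70, 75, 80, 85, 90]
[0.6, 0.4, 0.07] 25 (20, 1, [0.38, -0.0, -0.84, -0.4, 0.6, -0.25]) [20, 25, 30, 35, 40, 45, 50, 55, 60, 65, 70, 75, 80, 85, 90]
[0.5, 0.4, 0.07] -25 (20, 1, [0.93, -0.22, -1.02, -0.36, -0.64, 0.27]) [20, 25, 30, 35, 40, 45, 50, 55, 60, 65, 70, 75, 80, 85, 90]
[0.5, 0.4, 0.07] 0 (20, 1, [0.67, -0.32, -1.12, -0.45, 0.0, 0.0]) [20, 25, 30, 35, 40, 45, 50, 55, 60, 65, 70, 75, 80, 85, 90]
[0.5, 0.4, 0.07] 25 (20, 1, [0.42, -0.22, -1.02, -0.36, 0.64, -0.27]) [20, 25, 30, 35, 40, 45, 50, 55, 60, 65, 70, 75, 80, 85, 90]
0.006980231451609778
```

```bash
cat >> h.py <<'E'
POT=np.array([.6155,-.0705,.129])
HG=.065 # grip height on the beaker
def pose(b,w,C,p):
    """beaker axis b, unit w perp to b, foot-centre C -> grasp, tool z, tool y; p grasp pitch deg"""
    p=np.radians(p);z=np.cos(p)*w-np.sin(p)*b;return C+HG*b,z,np.cross(b,w)
def pourpose(th,psi,saz,sgn,lipback,lipz,p):
    th,psi,saz=np.radians([th,psi,saz]);s=np.array([np.cos(saz),np.sin(saz),0]);a=sgn*np.cross(UP,s)
    b=UP*np.cos(th)+s*np.sin(th);v=-UP*np.sin(th)+s*np.cos(th);w=a*np.cos(psi)+v*np.sin(psi)
    lip=POT-lipback*s+UP*lipz
    return pose(b,w,lip-.0325*v-.095*b,p) # lip = foot + .095 b + R v   (v is the low side)
gx,gy,gz=np.meshgrid(np.linspace(-.0425,.0425,5),np.linspace(-.0425,.0425,5),-np.linspace(.054,.16,7))
fx,fy,fz=np.meshgrid([-.011,.011],[-.05,.05],np.linspace(-.054,.019,5))
BOX=np.vstack([np.c_[gx.ravel(),gy.ravel(),gz.ravel()],np.c_[fx.ravel(),fy.ravel(),fz.ravel()]])
def clear(g,z,y):
    P=g+BOX@np.c_[np.cross(y,z),y,z].T
    r=np.hypot(*(P[:,:2]-POT[:2]).T)
    return min(np.min(np.maximum(r-.052,P[:,2]-.129)),P[:,2].min()-.07)
E
python3 - <<'E'
from h import *
for q in([.447,.2154,.065],[.438,.045,.065]):
    for yaw in(-75,-60,-45,-35,45):
        az=np.degrees(np.arctan2(q[1],q[0]))+yaw
        for p in range(15,61,5):
            z,y=tool(az,p);j=ik(q,z,y)
            if j is not None: print(q[1],yaw,p,j.round(2).tolist());break
res=[]
for p in(30,40,50):
  for th in(125,135):
    for saz in range(-180,180,20):
      for sgn in(1,-1):
        for psi in(-20,0,20,40,60):
          g,z,y=pourpose(th,psi,saz,sgn,.015,.012,p);c=clear(g,z,y)
          if c<.004: continue
          for yy in(y,-y):
            j=ik(g,z,yy)
            if j is not None: res.append((p,th,saz,sgn,psi,round(c,3),bool(yy is y),j.round(2).tolist()))
print(len(res))
for p in(30,40,50):
  r=sorted([r for r in res if r[0]==p],key=lambda r:-r[5])
  print(len(r));[print(x) for x in r[:14]]
E
```

```text
0.2154 -75 15 [0.97, 0.43, -0.26, 1.65, -1.2, 2.37]
0.2154 -60 15 [0.99, 0.04, -0.65, 0.96, -1.31, 1.65]
0.2154 -45 15 [0.97, -0.37, -1.09, 0.09, -1.2, 0.77]
0.2154 -35 25 [0.88, -0.62, -1.14, 0.23, -0.9, 0.63]
0.2154 45 15 [-0.08, -0.37, -1.09, 0.09, 1.2, -0.77]
0.045 -75 15 [0.69, 0.37, -0.37, 1.7, -1.16, 2.49]
0.045 -60 15 [0.72, 0.04, -0.67, 1.21, -1.29, 1.93]
0.045 -45 15 [0.72, -0.51, -1.13, 0.38, -1.26, 0.98]
0.045 -35 35 [0.55, -0.79, -1.09, 0.66, -0.79, 0.79]
0.045 45 15 [-0.51, -0.51, -1.13, 0.38, 1.26, -0.98]
142
108
(30, 125, -180, 1, 60, np.float64(0.02), True, [0.11, -0.49, -0.96, -0.08, -0.55, 2.91])
(30, 125, -180, 1, 60, np.float64(0.02), False, [0.11, -0.49, -0.96, -0.08, -0.55, -0.24])
(30, 125, -180, -1, 60, np.float64(0.02), True, [-0.42, -0.36, -0.85, 0.02, 0.83, -3.08])
(30, 125, -180, -1, 60, np.float64(0.02), False, [-0.42, -0.36, -0.85, 0.02, 0.83, 0.06])
(30, 125, -160, 1, 60, np.float64(0.02), True, [-0.08, -0.59, -1.03, -0.11, -0.04, 2.71])
(30, 125, -160, 1, 60, np.float64(0.02), False, [-0.08, -0.59, -1.03, -0.11, -0.04, -0.43])
(30, 125, -160, -1, 60, 
[... 1232 characters left out ...]
 -1, 60, np.float64(0.01), True, [-0.5, -0.15, -0.77, -0.11, 1.2, 3.09])
(40, 125, -160, -1, 60, np.float64(0.01), False, [-0.5, -0.15, -0.77, -0.11, 1.2, -0.05])
(40, 125, -140, 1, 60, np.float64(0.01), True, [-0.34, -0.43, -1.07, -0.42, 0.63, 2.58])
(40, 125, -140, 1, 60, np.float64(0.01), False, [-0.34, -0.43, -1.07, -0.42, 0.63, -0.56])
(40, 125, -140, -1, 60, np.float64(0.01), True, [-0.52, 0.33, -0.1, 1.37, 1.39, 1.76])
(40, 125, -140, -1, 60, np.float64(0.01), False, [-0.52, 0.33, -0.1, 1.37, 1.39, -1.38])
(40, 125, -120, 1, 60, np.float64(0.01), True, [-0.47, -0.25, -0.89, -0.26, 1.08, 2.37])
(40, 125, -120, 1, 60, np.float64(0.01), False, [-0.47, -0.25, -0.89, -0.26, 1.08, -0.77])
0
```

```bash
sed -i 's/^HG=.065/HG=.055/' h.py
cat >> h.py <<'E'
TH=[0,20,40,55,70,80,90,100,110,120,130]
def pour_wp(saz,sgn,psif,p,thmax,lb=.015):
    out=[]
    for th in TH:
        k=th/130*thmax;lz=.012+.11*max(0,np.cos(np.radians(k)))
        out.append(pourpose(k,psif*k/thmax,saz,sgn,lb,lz,p))
    return out
E
cat > srch.py <<'E'
from h import *
p=22;res=[]
for thm in(130,140):
  for saz in range(-180,180,15):
    for sgn in(1,-1):
      for psi in(0,15,30,45,60):
        W=pour_wp(saz,sgn,psi,p,thm);c=min(clear(*w) for w in W)
        if c<.008: continue
        for yy in(1,-1):
          J=[]
          for g,z,y in W:
            j=ik(g,z,yy*y)
            if j is None: break
            J.append(j)
          if len(J)<len(W): continue
          dm=np.abs(np.diff(J,axis=0)).max()
          if dm<1: res.append((thm,saz,sgn,psi,yy,round(float(c),3),round(dm,2),J[0].round(2).tolist(),J[-1].round(2).tolist()))
print(len(res))
for r in sorted(res,key=lambda r:r[6])[:25]: print(r)
E
python3 srch.py
```

```text
0
```

```bash
cat > d.py <<'E'
from h import *
p=22
for thm in(130,):
  for saz in range(-180,180,30):
    for sgn in(1,-1):
      for psi in(0,30,60):
        W=pour_wp(saz,sgn,psi,p,thm);c=[round(float(clear(*w)),3) for w in W]
        k=[''.join('1' if ik(g,z,yy*y) is not None else '0' for g,z,y in W) for yy in(1,-1)]
        print(saz,sgn,psi,min(c),np.argmin(c),k)
E
python3 d.py
```

```text
-180 1 0 -0.008 10 ['11111000000', '11111000000']
-180 1 30 -0.004 6 ['11111111111', '11111111111']
-180 1 60 0.003 6 ['11111111111', '11111111111']
-180 -1 0 -0.008 10 ['11111100000', '11111100000']
-180 -1 30 -0.004 6 ['11111111111', '11111111111']
-180 -1 60 0.003 6 ['10111111111', '10111111111']
-150 1 0 -0.008 10 ['11111111111', '11111111111']
-150 1 30 -0.004 6 ['11111111111', '11111111111']
-150 1 60 0.003 6 ['11111111111', '11111111111']
-150 -1 0 -0.008 10 ['00000000000', '00000000000']
-150 -1 30 -0.004 6 ['00000000000', '00000000000']
-150 -1 60 0.003 6 ['00000111111', '00000111111']
-120 1 0 -0.008 10 ['11111000000', '11111000000']
-120 1 30 -0.004 6 ['11111111110', '11111111110']
-120 1 60 0.003 6 ['11111111111', '11111111111']
-120 -1 0 -0.008 10 ['00000000000', '00000000000']
-120 -1 30 -0.004 6 ['00000000000', '00000000000']
-120 -1 60 0.003 6 ['00000000111', '00000000111']
-90 1 0 -0.008 10 ['11111000011', '11111000011']
-90 1 30 -0.004 6 ['11111111111', '11111111111']
-90 1 60 0.003 6 ['11111111111', '11111111111']
-90 -1 0 -0.008 10 ['00000000000', '00000000000']
-
[... 1727 characters left out ...]
11110000000']
90 -1 30 -0.004 6 ['11111111111', '11111111111']
90 -1 60 0.003 6 ['11111111111', '11111111111']
120 1 0 -0.008 10 ['00000000000', '00000000000']
120 1 30 -0.004 6 ['00000000000', '00000000000']
120 1 60 0.003 6 ['00000011111', '00000011111']
120 -1 0 -0.008 10 ['11111111111', '11111111111']
120 -1 30 -0.004 6 ['11111111110', '11111111110']
120 -1 60 0.003 6 ['11111111111', '11111111111']
150 1 0 -0.008 10 ['00000000000', '00000000000']
150 1 30 -0.004 6 ['00001111111', '00001111111']
150 1 60 0.003 6 ['00001111111', '00001111111']
150 -1 0 -0.008 10 ['11111111111', '11111111111']
150 -1 30 -0.004 6 ['11111111111', '11111111111']
150 -1 60 0.003 6 ['11111111111', '11111111111']
```

```bash
sed -i 's/lz=.012+/lz=.024+/;s/lb=.015/lb=.022/' h.py && sed -i 's/range(-180,180,15)/(-105,-90,-75,-60)/' srch.py && python3 srch.py
```

```text
9
(130, -60, 1, 60, 1, 0.009, np.float64(0.38), [-0.37, -0.57, -0.86, 0.29, 0.81, -0.44], [-0.45, 0.67, 0.42, 2.15, 0.99, 0.23])
(130, -75, 1, 60, 1, 0.009, np.float64(0.39), [-0.22, -0.7, -0.96, 0.17, 0.45, -0.19], [-0.47, 0.42, 0.13, 1.76, 1.14, 0.62])
(130, -90, 1, 60, 1, 0.009, np.float64(0.4), [-0.04, -0.71, -0.98, 0.12, 0.04, -0.02], [-0.47, 0.08, -0.25, 1.12, 1.18, 1.28])
(130, -105, 1, 60, 1, 0.009, np.float64(0.41), [0.12, -0.62, -0.93, 0.1, -0.35, 0.15], [-0.45, -0.22, -0.59, 0.51, 1.06, 1.9])
(130, -105, 1, 60, -1, 0.009, np.float64(0.41), [0.12, -0.62, -0.93, 0.1, -0.35, -2.99], [-0.45, -0.22, -0.59, 0.51, 1.06, -1.24])
(140, -90, 1, 60, 1, 0.008, np.float64(0.42), [-0.04, -0.71, -0.98, 0.12, 0.04, -0.02], [-0.51, 0.19, -0.2, 1.24, 1.34, 1.17])
(140, -105, 1, 60, 1, 0.008, np.float64(0.43), [0.12, -0.62, -0.93, 0.1, -0.35, 0.15], [-0.49, -0.19, -0.68, 0.24, 1.22, 2.11])
(140, -105, 1, 60, -1, 0.008, np.float64(0.43), [0.12, -0.62, -0.93, 0.1, -0.35, -2.99], [-0.49, -0.19, -0.68, 0.24, 1.22, -1.03])
(140, -75, 1, 60, 1, 0.008, np.float64(0.43), [-0.22, -0.7, -0.96, 0.17, 0.45, -0.19], [-0.5, 0.59, 0.24, 2.06, 1.22, 0.36])
```

```bash
sed -i 's/(-105,-90,-75,-60)/(60,75,90,105,120,135,150)/;s/(0,15,30,45,60)/(30,45,60,70)/' srch.py && python3 srch.py
python3 - <<'E'
from h import *
for p in(22,27):
 for q in([.447,.2154,HG],[.438,.045,HG]):
  for yaw in(-40,-45,-50,-55):
    z,y=tool(np.degrees(np.arctan2(q[1],q[0]))+yaw,p)
    f=lambda v:None if v is None else v.round(2).tolist()
    print(p,q[1],yaw,[f(ik(np.array(q)+o,z,y)) for o in(0*z,-.08*z,.12*UP)])
E
```

```text
22 0.2154 -40 [[0.93, -0.49, -1.11, 0.19, -1.03, 0.73], [1.14, -0.53, -1.01, 0.67, -1.15, 1.11], [0.93, -0.67, -0.96, 0.53, -1.03, 0.73]]
22 0.2154 -45 [[0.95, -0.38, -1.01, 0.33, -1.1, 0.9], [1.15, -0.35, -0.88, 0.84, -1.18, 1.35], [0.95, -0.56, -0.87, 0.65, -1.1, 0.9]]
22 0.2154 -50 [[0.96, -0.27, -0.91, 0.5, -1.15, 1.1], [1.15, -0.18, -0.74, 1.03, -1.19, 1.59], [0.96, -0.43, -0.76, 0.81, -1.15, 1.1]]
22 0.2154 -55 [[0.97, -0.15, -0.79, 0.71, -1.18, 1.33], [1.15, -0.03, -0.61, 1.21, -1.18, 1.81], [0.97, -0.3, -0.65, 0.99, -1.18, 1.33]]
22 0.045 -40 [None, [0.92, -0.55, -1.0, 0.99, -1.18, 1.42], [0.67, -0.82, -1.0, 0.75, -1.08, 0.86]]
22 0.045 -45 [[0.68, -0.52, -1.07, 0.55, -1.14, 1.07], [0.92, -0.36, -0.87, 1.13, -1.19, 1.65], [0.68, -0.67, -0.9, 0.87, -1.14, 1.07]]
22 0.045 -50 [[0.69, -0.36, -0.95, 0.72, -1.17, 1.29], [0.91, -0.19, -0.76, 1.27, -1.17, 1.86], [0.69, -0.51, -0.8, 1.03, -1.17, 1.29]]
22 0.045 -55 [[0.7, -0.21, -0.83, 0.91, -1.19, 1.53], [0.9, -0.05, -0.65, 1.4, -1.15, 2.04], [0.7, -0.36, -0.69, 1.2, -1.19, 1.53]]
27 0.2154 -40 [[0.9, -0.5, -1.05, 0.35, -0.95, 0.79]
[... 654 characters left out ...]
.03, 0.65, -1.05, 1.09], [0.88, -0.44, -0.87, 1.12, -1.1, 1.55], [0.65, -0.65, -0.85, 0.95, -1.05, 1.09]]
27 0.045 -50 [[0.67, -0.4, -0.93, 0.78, -1.08, 1.28], [0.88, -0.28, -0.76, 1.24, -1.09, 1.74], [0.67, -0.52, -0.76, 1.07, -1.08, 1.28]]
27 0.045 -55 [[0.67, -0.26, -0.82, 0.93, -1.1, 1.48], [0.87, -0.15, -0.67, 1.35, -1.08, 1.9], [0.67, -0.39, -0.67, 1.21, -1.1, 1.48]]Traceback (most recent call last):
  File "srch.py", line 12, in <module>
    j=ik(g,z,yy*y)
  File "h.py", line 22, in ik
    def ik(grasp,z,y): return manip.solve_ik(np.array(grasp)+G*z,rv(z,y))
                              ~~~~~~~~~~~~~~^^^^^^^^^^^^^^^^^^^^^^^^^^^^^
ValueError: time passes only in moves, steps and waits
```

```bash
sed -i 's/for yy in(1,-1)/for yy in(1,)/;s/(60,75,90,105,120,135,150)/(70,90,110)/;s/(30,45,60,70)/(45,60,70)/;s/thm in(130,140)/thm in(135,)/' srch.py && python3 srch.py; python3 -c "
from h import *;print(manip.sense()['time_s'])"
```

```text
9
(135, 70, -1, 45, 1, 0.009, np.float64(0.38), [-0.1, -0.72, -0.98, 0.14, -0.23, 0.09], [0.28, -0.05, -0.5, 0.64, -1.35, -1.52])
(135, 90, -1, 45, 1, 0.009, np.float64(0.39), [-0.33, -0.64, -0.94, 0.1, 0.3, -0.13], [0.21, -0.34, -0.9, -0.17, -1.02, -2.27])
(135, 110, -1, 45, 1, 0.009, np.float64(0.39), [-0.47, -0.42, -0.78, 0.18, 0.75, -0.38], [0.07, -0.52, -1.06, -0.3, -0.54, -2.48])
(135, 70, -1, 60, 1, 0.01, np.float64(0.4), [-0.1, -0.72, -0.98, 0.14, -0.23, 0.09], [0.27, 0.32, -0.02, 1.56, -1.25, -0.85])
(135, 70, -1, 70, 1, 0.012, np.float64(0.42), [-0.1, -0.72, -0.98, 0.14, -0.23, 0.09], [0.25, 0.49, 0.2, 1.87, -1.14, -0.68])
(135, 90, -1, 60, 1, 0.01, np.float64(0.42), [-0.33, -0.64, -0.94, 0.1, 0.3, -0.13], [0.25, -0.17, -0.59, 0.47, -1.17, -1.91])
(135, 110, -1, 60, 1, 0.01, np.float64(0.43), [-0.47, -0.42, -0.78, 0.18, 0.75, -0.38], [0.16, -0.43, -0.88, 0.01, -0.82, -2.41])
(135, 90, -1, 70, 1, 0.012, np.float64(0.44), [-0.33, -0.64, -0.94, 0.1, 0.3, -0.13], [0.25, 0.03, -0.31, 0.98, -1.2, -1.57])
(135, 110, -1, 70, 1, 0.012, np.float64(0.47), [-0.47, -0.42, -0.78, 0.18, 0.75, -0.38], [0.2, -0.31, -0.72, 0.26, -0.97, -2.3])
17.525
```

```bash
sed -i 's/^HG=.055/HG=.06/' h.py
cat >> h.py <<'E'
GB=G+.004;P0=22
def tp(g,z,y): return np.array(g)+GB*z,rv(z,y)
def grab(xy,yaw):
    z,y=tool(np.degrees(np.arctan2(xy[1],xy[0]))+yaw,P0);q=np.array([*xy,HG])
    manip.set_gripper(.085,40)
    manip.move_to(*tp(q-.085*z+.12*UP,z,y));manip.line_to(tp(q-.085*z,z,y)[0]);
    hit=manip.line_to(tp(q,z,y)[0],feed=.08,guard=12)
    manip.set_gripper(0.,40);print('hit',hit,'gap',manip.sense()['finger_gap'],manip.sense()['time_s'])
    manip.line_to(tp(q+.17*UP,z,y)[0],feed=.2)
def pour():
    W=pour_wp(90,-1,60,P0,135)
    manip.line_to(*tp(*W[0]),feed=.2);print('over',manip.sense()['time_s'])
    for w in W[1:]: manip.move_j(manip.solve_ik(*tp(*w)))
    j=np.array(manip.sense()['joints']);manip.sleep(.4)
    for k in range(2):
        for d in(.1,0): q=j.copy();q[5]+=d;manip.move_j(q)
    manip.sleep(.2);print('poured',manip.sense()['time_s'])
def unpour():
    W=pour_wp(90,-1,60,P0,135)
    for w in W[-2::-2]+W[:1]: manip.move_j(manip.solve_ik(*tp(*w)))
E
python3 - <<'E'
from h import *
manip.move_to([.40,.05,.33],rv([0,0,-1],[-.5,.86,0]))
grab([.447,.2153],-45)
d=manip.snapshot('side');cv2.imwrite('pics/g1.png',d['pixels'][:,:,::-1])
print(manip.sense()['time_s'],manip.sense()['finger_gap'],manip.sense()['ee_pos'])
E
```

```text
hit False gap 0.06194179452967356 22.4333
23.4833 0.062237451580265994 [0.46653578 0.20797889 0.21946024]
```

View pics/g1.png

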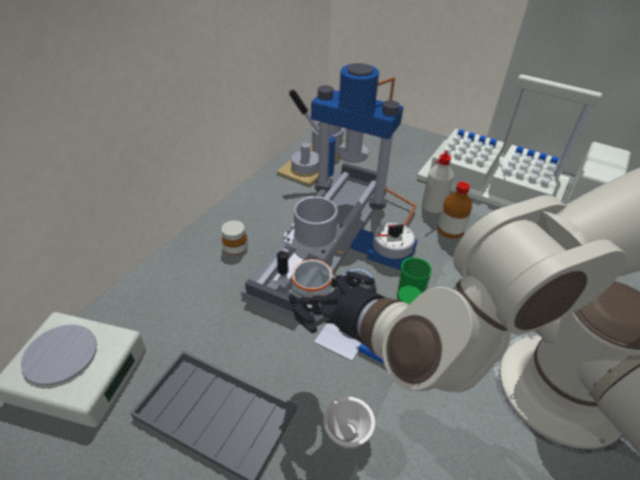

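The orange beaker is held upright at px (313,280), the mortar at (348,420) is undisturbed, and the pot at (315,220) is at the loading station. Pouring next.

Run:
```python
from h import *
pour();print(manip.sense()['finger_gap'],manip.sense()['joints'].round(2))
d=manip.snapshot('side');a=d['pixels'][:,:,::-1]
unpour();print(manip.sense()['time_s'])
d=manip.snapshot('side');b=d['pixels'][:,:,::-1]
t=manip.snapshot('top')['pixels'][:,:,::-1]
f=lambda i,y,x:cv2.resize(i[y:y+200,x:x+260],None,fx=1.5,fy=1.5)
cv2.imwrite('pics/p1.png',np.vstack([np.hstack([f(a,130,200),f(b,130,200)]),np.hstack([f(t,130,230),f(t,230,60)])]))
```

```text
Traceback (most recent call last):
  File "h.py", line 58, in pour
    manip.line_to(*tp(*W[0]),feed=.2);print('over',manip.sense()['time_s'])
    ~~~~~~~~~~~~~^^^^^^^^^^^^^^^^^^^^
cell.IKError: the arm cannot follow that straight line within its joint ranges
```

```bash
cat >> h.py <<'E'
def carry():
    s=manip.sense();p=s['ee_pos'];az=np.degrees(np.arctan2(*R.from_rotvec(s['tcp_rot']).as_matrix()[[1,0],2]))
    g,z0,y0=pour_wp(90,-1,60,P0,135)[0]
    for xy,a in([.62,.12],az),([.62,.10],az+15),([.58,.12],az),([.58,.16],0),([.6,.12],0),([.55,.12],az):
        z,y=tool(a,P0)
        try: manip.line_to(*tp([*xy,g[2]],z,y),feed=.25);print('via',xy,a);break
        except manip.IKError: pass
    else: raise SystemExit('no via')
E
python3 - <<'E'
from h import *
carry()
pour();print(manip.sense()['finger_gap'],manip.sense()['joints'].round(2))
d=manip.snapshot('side');a=d['pixels'][:,:,::-1]
unpour();print(manip.sense()['time_s'])
d=manip.snapshot('side');b=d['pixels'][:,:,::-1]
t=manip.snapshot('top')['pixels'][:,:,::-1]
f=lambda i,y,x:cv2.resize(i[y:y+200,x:x+260],None,fx=1.5,fy=1.5)
cv2.imwrite('pics/p1.png',np.vstack([np.hstack([f(a,130,200),f(b,130,200)]),np.hstack([f(t,130,230),f(t,230,60)])]))
E
```

```text
via [0.62, 0.12] -19.333801013668396
over 25.7667
poured 30.7917
0.06259796940722531 [ 0.24 -0.17 -0.59  0.46 -1.16 -1.91]
33.6417
```

View pics/p1.png

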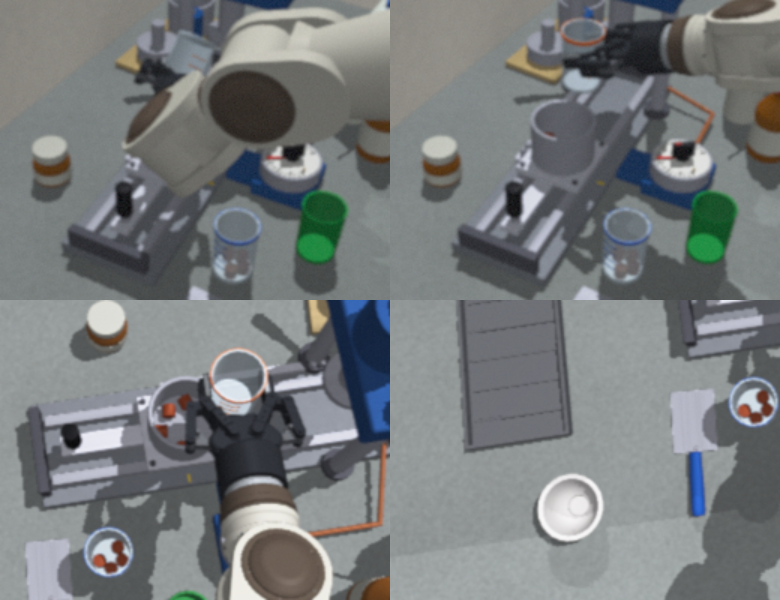

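Left panels: tablets dropped into the pot with none outside. Lower left: the orange beaker at (237,378) is empty, with about 4 tablets in the pot at (180,410). Standing the orange beaker at the far end of the tray.

```bash
cat >> h.py <<'E'
TR=np.array([.5387,.4017]);TL=np.array([np.cos(np.radians(5.4)),np.sin(np.radians(5.4))])
def lineto(*a,**k):
    try: manip.line_to(*a,**k);return True
    except manip.IKError: return False
def place(off):
    xy=TR+off*TL;az=np.degrees(np.arctan2(xy[1],xy[0]))-5
    z,y=tool(az,P0);q=np.array([*xy,HG+.004]);zc=manip.sense()['ee_pos'][2]-GB*z[2]
    for via,a in([.62,.12],0),([.62,.12],10),([.6,.12],-15):
        z1,y1=tool(a,P0)
        if lineto(*tp([*via,zc],z1,y1),feed=.25): break
    else: raise SystemExit('via')
    manip.line_to(*tp([*xy,.20],z,y),feed=.25)
    manip.line_to(tp(q+.02*UP,z,y)[0],feed=.15);h=manip.line_to(tp(q,z,y)[0],feed=.04,guard=5)
    print('down',h,manip.sense()['ee_pos'][2]-tp(q,z,y)[0][2],manip.sense()['time_s'])
    manip.set_gripper(.085);manip.line_to(tp(q-.09*z+.01*UP,z,y)[0],feed=.12);manip.line_to(tp(q-.09*z+.13*UP,z,y)[0],feed=.2)
E
python3 - <<'E'
from h import *
place(.06)
for c in('side','top'):
    d=manip.snapshot(c);P=cloud(d);cv2.imwrite(f'pics/t1{c}.png',d['pixels'][:,:,::-1])
    for n,q in(('or',TR+.06*TL),('bl',(.438,.045))):
        p=near(P,q,.06,.086,.105);print(n,len(p),*(circ(p) if len(p)>5 else ''),np.median(p[:,2]) if len(p) else '')
print(manip.sense()['time_s'])
E
```

```text
down True 0.001470114541094747 37.6333
or 514 [0.59813562 0.40803392] 0.030963555452423776 0.0972005495347738
bl 0 
or 298 [0.59959619 0.40823119] 0.030896430116137134 0.09791912972196759
bl 198 [0.43890506 0.04516503] 0.030970193140959664 0.0943369784838951
39.7667
```

Run:
```python
from h import *
manip.move_to([.40,.15,.30],rv(*tool(0,40)))
grab([.438,.0450],-45)
try: carry()
except SystemExit as e: print(e)
print(manip.sense()['ee_pos'])
pour();print(manip.sense()['finger_gap'])
unpour();print(manip.sense()['time_s'])
b=manip.snapshot('side')['pixels'][:,:,::-1]
t=manip.snapshot('top')['pixels'][:,:,::-1]
f=lambda i,y,x:cv2.resize(i[y:y+200,x:x+260],None,fx=1.5,fy=1.5)
cv2.imwrite('pics/p2.png',np.vstack([np.hstack([f(b,280,130),f(b,130,200)]),np.hstack([f(t,130,230),f(t,190,80)])]))
```

```text
Traceback (most recent call last):
cell.IKError: the arm cannot take that pose within its joint ranges
```

Drop that unneeded via: the pre-grasp is already high.

```bash
cat > b.py <<'E'
from h import *
grab([.438,.0450],-45)
carry()
pour();print(manip.sense()['finger_gap'])
unpour();print(manip.sense()['time_s'])
b=manip.snapshot('side')['pixels'][:,:,::-1]
t=manip.snapshot('top')['pixels'][:,:,::-1]
f=lambda i,y,x:cv2.resize(i[y:y+200,x:x+260],None,fx=1.5,fy=1.5)
cv2.imwrite('pics/p2.png',np.vstack([np.hstack([f(b,280,130),f(b,130,200)]),np.hstack([f(t,130,230),f(t,190,80)])]))
E
python3 b.py
```

```text
hit False gap 0.06382375627922045 43.8917
via [0.62, 0.12] -39.17813036674588
over 47.4333
poured 52.4583
0.06348873315477283
55.2583
```

View pics/p2.png

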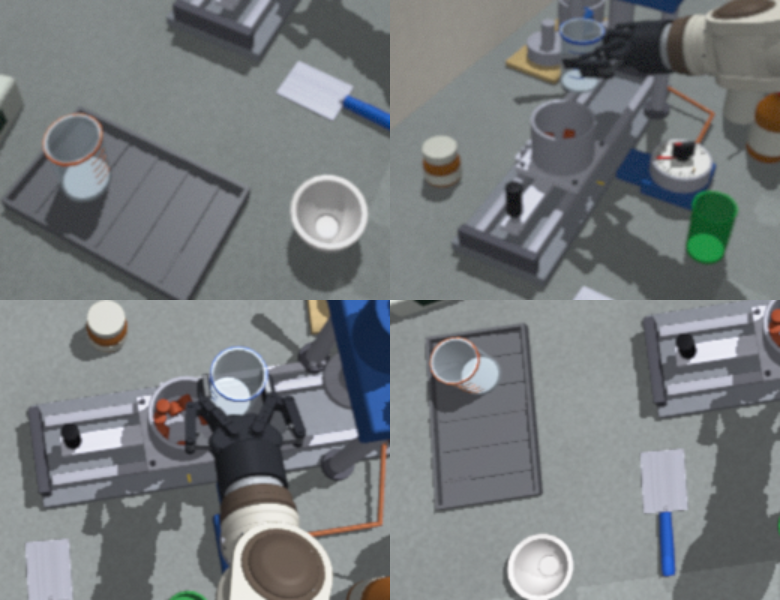

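Both beakers are empty. The blue one is held at (238,375), the pot holds the tablets, and the orange beaker stands in the tray. Next I'll place the blue beaker and push the shuttle in.

Run:
```python
from h import *
place(-.06)
d=manip.snapshot('top');P=cloud(d)
for n,q in(('or',TR+.06*TL),('bl',TR-.06*TL)):
    p=near(P,q,.05,.086,.105);print(n,len(p),*(circ(p) if len(p)>5 else ''))
p=near(P,(.60,.089),.035,.112,.13);print('handle',len(p),p.mean(0))
p=near(P,POT,.07,.122,.136);print('pot',*circ(p))
hl=p0=np.array([.6000,.0891,.081]);dn=[0,0,-1];o=rv(dn,U)
manip.move_to([.50,.10,.26],o);manip.move_to(hl+[0,0,.09],o);manip.line_to(hl,feed=.12)
manip.set_gripper(0.,30);print('gap',manip.sense()['finger_gap'],manip.sense()['time_s'])
manip.sleep(.2);print('f0',F()@U)
for s in(.003,.006,.009,.012,.05,.20,.204,.208,.212,.216,.220):
    manip.line_to(hl-s*U,feed=.08);manip.sleep(.1);print(s,round(F()@U,2),end=' | ')
print(manip.sense()['time_s'])
```

```text
down True 0.0015619202333526858 59.3417Traceback (most recent call last):
  File "<stdin>", line 2, in <module>
  File "h.py", line 89, in place
    manip.set_gripper(.085);manip.line_to(tp(q-.09*z+.01*UP,z,y)[0],feed=.12);manip.line_to(tp(q-.09*z+.13*UP,z,y)[0],feed=.2)
                            ~~~~~~~~~~~~~^^^^^^^^^^^^^^^^^^^^^^^^^^^^^^^^^^^^
cell.IKError: the arm cannot follow that straight line within its joint ranges
```

Run:
```python
from h import *
p=manip.sense()['ee_pos'];z=R.from_rotvec(manip.sense()['tcp_rot']).as_matrix()[:,2]
for k in(.05,.035,.02,.01,0):
    if lineto(p-k*z,feed=.1): print('back',k);break
p=manip.sense()['ee_pos'];print(lineto(p+.12*UP,feed=.15),manip.sense()['finger_gap'])
d=manip.snapshot('top');P=cloud(d);cv2.imwrite('pics/t2.png',d['pixels'][:,:,::-1])
for n,q in(('or',TR+.06*TL),('bl',TR-.06*TL)):
    p=near(P,q,.05,.086,.105);print(n,len(p),*(circ(p) if len(p)>5 else ''))
p=near(P,(.60,.089),.035,.112,.13);print('handle',len(p),p.mean(0))
p=near(P,POT,.07,.122,.136);print('pot',*circ(p),manip.sense()['time_s'])
```

```text
back 0
True 0.0852108886586889
or 335 [0.59967972 0.4081568 ] 0.0309777803088009
bl 164 [0.48172675 0.39940925] 0.030692838122388006
handle 128 [0.60122871 0.08839594 0.12010131]
pot [ 0.61670611 -0.07019716] 0.0487708862727501 60.9417
```

Run:
```python
from h import *
hl=np.array([.6003,.0890,.081]);dn=[0,0,-1];o=rv(dn,U)
manip.move_to([.46,.22,.30],o);manip.move_to([.50,.10,.26],o);manip.move_to(hl+[0,0,.09],o);manip.line_to(hl,feed=.12)
manip.set_gripper(0.,30);print('gap',manip.sense()['finger_gap'],manip.sense()['time_s'])
manip.sleep(.2);print('f0',F()@U)
for s in(.003,.006,.009,.012,.05,.20,.204,.208,.212,.216,.220):
    manip.line_to(hl-s*U,feed=.08);manip.sleep(.1);print(s,round(F()@U,2),end=' | ')
print(manip.sense()['time_s'])
```

```text
gap 0.024909768141850763 65.175
f0 -6.049179867608567
0.003 5.23 | 0.006 1.03 | 0.009 -2.15 | 0.012 -6.96 | 0.05 -0.09 | 0.2 -0.08 | 0.204 -1.67 | 0.208 1.97 | 0.212 -2.27 | 0.216 -9.66 | 0.22 -8.41 | 71.375
```

Run:
```python
from h import *
manip.set_gripper(.045);manip.sleep(.3)
manip.line_to(manip.sense()['ee_pos']+[0,0,.09],feed=.15);manip.move_to([.42,-.02,.33],rv([0,0,-1],U))
h=np.array([.6003,.0890,.081])
for c in('top','side'):
    d=manip.snapshot(c);P=cloud(d);cv2.imwrite(f'pics/s2{c}.png',d['pixels'][:,:,::-1])
    p=near(P,h-.22*U,.035,.112,.13);print(len(p),p.mean(0).round(4) if len(p) else '')
print(manip.sense()['time_s'])
```

```text
0 
75 [ 0.62   -0.1282  0.1192]
73.9333
```

View pics/s2side.png

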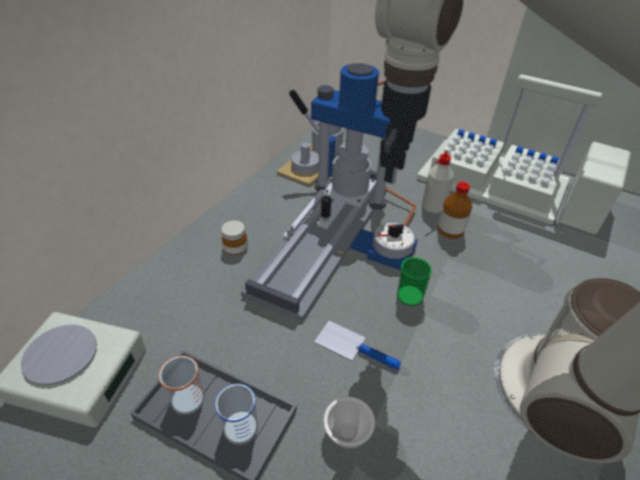

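Side view: pot under the ram at (350,175), handle at (326,207), and both beakers upright in the tray at (182,385) and (237,412). The handle moved 0.219 m, so the shuttle is caught at the press station. Now the knob.

```bash
cat > k.py <<'E'
from h import *
k=np.array([.444,-.162,.065]);dn=[0,0,-1];b=np.radians(39.5)
yv=lambda t:[np.cos(t),np.sin(t),0]
S={}
for t in(b+np.pi/2,b-np.pi/2):
    j=manip.solve_ik(k,rv(dn,yv(t)));j2=manip.solve_ik(k,rv(dn,yv(t+.1)));print(j.round(2),j2.round(2));S[t]=(j,j2)
t=max(S,key=lambda t:(3.1-S[t][0][5])*1 if S[t][1][5]-S[t][0][5]>0 else S[t][0][5]+3.1)
sg=np.sign(S[t][1][5]-S[t][0][5]);print('use',t,sg)
o=rv(dn,yv(t));manip.set_gripper(.04,25)
manip.move_to(k+[0,0,.12],o);hit=manip.line_to(k,feed=.1,guard=10);print('hit',hit)
manip.set_gripper(0.,25);manip.sleep(.1)
s=manip.sense();print(s['finger_gap'],s['ft_force'].round(1),s['wrist_torque'].round(3),s['time_s'])
j=np.array(s['joints']);t0=s['wrist_torque'][2];n=0;lim=3.05
while True:
    q=j.copy();q[5]+=sg*.07*(n+1)
    if abs(q[5])>lim: print('range');break
    n+=1;manip.move_j(q);tz=manip.sense()['wrist_torque'][2];print(round(tz-t0,3),end=' ')
    if n>1 and abs(tz-t0)>.15: break
s=manip.sense();print('\nturned',.07*n,s['wrist_torque'].round(3),s['joints'].round(2),s['finger_gap'],s['time_s'])
E
python3 k.py
```

```text
[-0.35 -0.1  -0.33  1.34 -0.   -1.04] [-0.35 -0.1  -0.33  1.34  0.   -1.14]
[-0.35 -0.1  -0.33  1.34  0.    2.1 ] [-0.35 -0.1  -0.33  1.34  0.    2.  ]
use -0.8813912722571364 -1.0
hit False
0.023409196107534655 [ 5.  -5.8  0.2] [-1.259 -0.865  0.041] 77.8333
0.029 -0.053 -0.012 0.002 0.017 0.05 0.044 -0.037 -0.025 -0.028 -0.013 0.033 -0.013 -0.056 -0.055 0.082 -0.052 0.018 -0.006 -0.021 0.003 -0.006 0.018 -0.026 -0.019 -0.1 0.004 -0.128 0.031 -0.06 -0.062 -0.03 -1.938 
turned 2.31 [-0.689  0.7   -1.897] [-0.35 -0.1  -0.33  1.34 -0.   -0.2 ] 0.023456975355737413 86.0833
```

Torque hit a stop after 2.31 rad, but the finger gap of 23 mm is wider than the 12 mm bar, so I'll release and look.

Run:
```python
from h import *
j=np.array(manip.sense()['joints']);j[5]+=.07;manip.move_j(j)
manip.set_gripper(.06);p=manip.sense()['ee_pos'];manip.line_to(p+[0,0,.13],feed=.15)
w=manip.snapshot('wrist');P=cloud(w)
q=near(P,(.444,-.162),.035,.078,.105);print(len(q),q.mean(0),cv2.minAreaRect(q[:,:2].astype(np.float32)*1000))
s=manip.snapshot('side');Q=cloud(s);q=near(Q,(.444,-.162),.035,.078,.105)
if len(q): print('side',len(q),q.mean(0),cv2.minAreaRect(q[:,:2].astype(np.float32)*1000))
m=near(P,(.444,-.162),.06,.05,.2);print(w['T'].round(3).tolist())
a=cv2.resize(s['pixels'][180:300,330:490],(640,480),interpolation=3)[:,:400]
cv2.imwrite('pics/k1.png',np.hstack([cv2.resize(w['pixels'],(400,300)),cv2.resize(a,(400,300))])[:,:,::-1])
```

```text
971 [ 0.4429649  -0.1642795   0.09312132] ((444.5974426269531, -164.62503051757812), (12.191373825073242, 37.80139923095703), 50.60031509399414)
side 99 [ 0.44265427 -0.15957816  0.08853221] ((443.1233825683594, -162.13792419433594), (13.431266784667969, 39.81603240966797), 53.182090759277344)
[[0.218, 0.941, 0.258, 0.38], [0.976, -0.209, -0.061, -0.149], [-0.004, 0.265, -0.964, 0.34], [0.0, 0.0, 0.0, 1.0]]
```

View pics/k1.png

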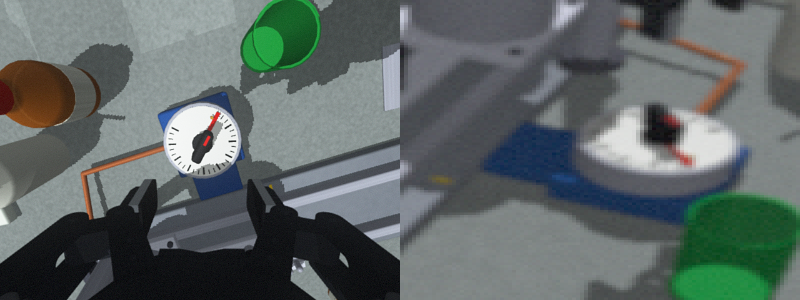

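Run:
```python
from h import *
w=manip.snapshot('wrist')['pixels'][:,:,::-1]
cv2.imwrite('pics/k2.png',cv2.resize(w[140:310,240:410],(600,600),interpolation=3))
```

```text
(no output)
```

View pics/k2.png

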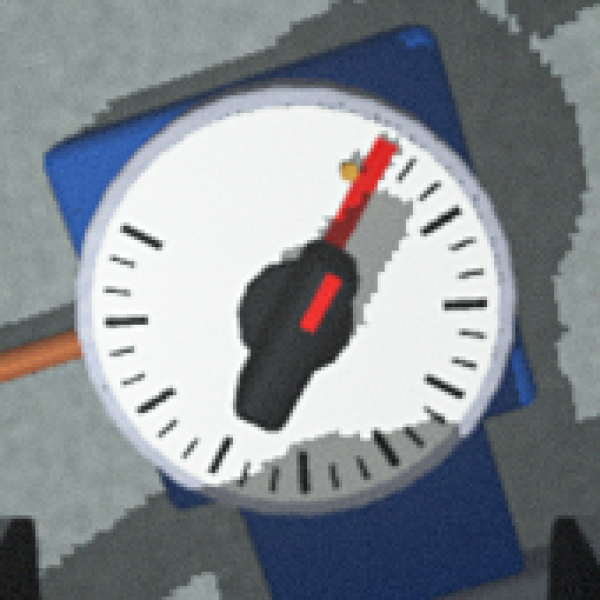

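The enlarged view shows the red pointer lying against the brass stop pin (350,172) on the first scale tick, so it reached zero. The grip had been on the 25 mm hub under the bar. I'll re-grip higher, on the bar, and nudge it gently against the stop.

Run:
```python
from h import *
k=np.array([.444,-.1633,.074]);dn=[0,0,-1];t=np.radians(140.6-90)
C=[(rv(dn,[np.cos(a),np.sin(a),0])) for a in(t,t+np.pi)]
o=min(C,key=lambda o:abs(manip.solve_ik(k,o)[5]))
manip.set_gripper(.04,20);manip.move_to(k+[0,0,.09],o);print(manip.line_to(k,feed=.1,guard=10))
manip.set_gripper(0.,20);manip.sleep(.1);s=manip.sense();print(s['finger_gap'],s['wrist_torque'].round(3))
j=np.array(s['joints']);t0=s['wrist_torque'][2]
for n in range(1,12):
    q=j.copy();q[5]-=.02*n;manip.move_j(q);manip.sleep(.1);tz=manip.sense()['wrist_torque'][2]-t0;print(round(tz,3),end=' ')
    if abs(tz)>.2: break
manip.set_gripper(.05);manip.line_to(manip.sense()['ee_pos']+[0,0,.136],feed=.15)
w=manip.snapshot('wrist');P=cloud(w);q=near(P,(.444,-.162),.035,.085,.105)
print(cv2.minAreaRect(q[:,:2].astype(np.float32)*1000),manip.sense()['time_s'])
cv2.imwrite('pics/k3.png',w['pixels'][:,:,::-1])
manip.move_to([.36,-.05,.36],manip.sense()['tcp_rot'])
t=manip.snapshot('top');P=cloud(t);s=manip.snapshot('side')
for n,q in(('or',TR+.06*TL),('bl',TR-.06*TL)):
    p=near(P,q,.05,.086,.105);print(n,len(p),*(circ(p) if len(p)>5 else ''))
p=near(P,(.621,-.130),.035,.112,.13);print('handle',len(p),p.mean(0))
a=cv2.resize(w['pixels'][120:330,230:440],(400,400),interpolation=3)
cv2.imwrite('pics/f.png',np.hstack([a,cv2.resize(t['pixels'][:,60:540],(400,400))])[:,:,::-1])
```

```text
False
0.011838342026278351 [ 0.018  0.143 -0.196]
-0.36 ((444.5514831542969, -164.09719848632812), (11.901554107666016, 37.519134521484375), 51.24937438964844) 92.2167
or 334 [0.59965053 0.40816102] 0.031033265604280783
bl 336 [0.48162276 0.39919042] 0.030943972147103198
handle 56 [ 0.62788176 -0.13172825  0.12046115]
```

View pics/f.png

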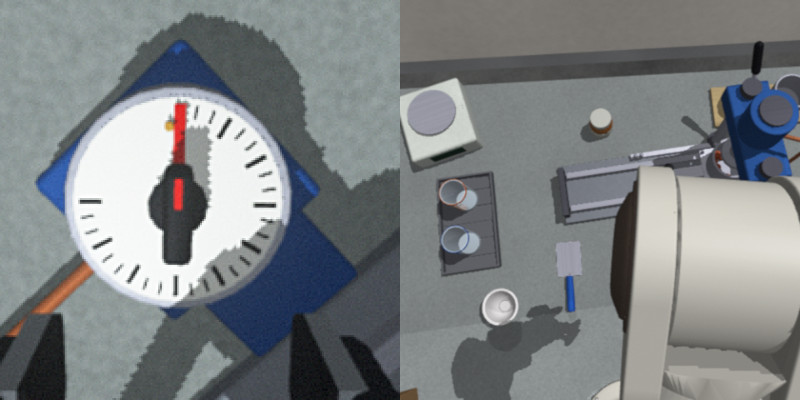

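The pointer rests against the stop pin (stop torque felt with the fingers on the bar). Both beakers stand in the tray, bystanders are in place, and the arm is clear.

Run:
```python
from h import *
d=manip.snapshot('side');p=near(cloud(d),(.62,-.128),.035,.112,.13);print(len(p),p.mean(0).round(4))
print(manip.finish_job())
```

```text
75 [ 0.6196 -0.1284  0.119 ]
the job is handed in; nothing more can be done
None
```

I handed the job in at about 93 s of the 192 s allowed: both beakers are emptied into the pot and standing upright in the tray, the loaded shuttle is in at the press station, and the red pointer is back at its zero stop. I checked these in the camera images but got no verdict back. The beakers went into the tray right after pouring, before the shuttle push and the pointer reset.

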